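# Scoop chocolate balls into the bowl

## Robot

A 7-joint arm with a two-finger parallel gripper is mounted at the origin on the work surface. World frame = base frame: x ahead of the robot, y to its left, z up, the work surface at z = 0. Lengths are in m, angles in degrees, forces in N, time in s.
With the tool pointing down it reaches from about 0.35 to 0.9 m from the base axis. Payload 19.9 kg.
Tool frame: the origin (TCP) lies on the centre line of the jaws, within the pads' length; the fingertips stand 25 mm ahead of it and the grasp point (between the pads) lies 6 mm ahead of it; z points along the fingers, y is the line along which they close (so a half turn about z gives the same grasp; the last joint's range is limited). The gripper opens to 85 mm and grips with 20 to 120 N. Pads are 22 mm wide; open, the fingers measure 114 mm over their backs; the gripper's body (76 mm by 85 mm) begins 54 mm behind the grasp point. The pads swing forward as they close: fully open they stand 13 mm farther back than shut.
Start: joints at [-74.972, 23.915, -0.59, 92.452, 0.269, 63.638, -3.037], TCP at [0.187, 0.596, 0.256] pointing down, gripper open.
Joint ranges: [-161.28, 161.28], [-22.2, 115.67], [-73.04, 71.86], [3.21, 147.25], [-68.34, 248.33], [10.77, 114.83], [-161.83, 161.83]. Speed limits (degrees/s): [108.29, 108.29, 136.94, 136.94, 172.46, 172.46, 172.46].

## Interface

Orientations are given as a 3x3 rotation matrix whose columns are the frame's x, y, z axes.
In Python, from station import movep, servo_line, movej, command_gripper, wait, solve_ik, sense, snapshot, camera_model, PlanningError, job_done gives the robot as it stands. The module is installed in compiled form; this text tells all that it offers. Calls block until the motion is done:
- movep(position, orientation): joint-space move of the TCP to a pose.
- servo_line(position, orientation=None, v=0.15, threshold=None): straight line of the TCP; orientation=None keeps the orientation; v is the mean speed in m/s. With threshold (N) it stops when the force on the tool has changed by that much, and returns True; else False.
- movej(angles): joint-space move.
- command_gripper(opening): finger opening in m; the grip force is fixed at half the most; returns when the fingers have stopped.
- wait(seconds).
- solve_ik(position, orientation): joint angles nearest the present ones, or None.
- sense(): the state.
- snapshot(name): name is "scene" or "top" or "wrist"; returns the picture (384x512x3 uint8, red, green, blue); there is no depth.
- camera_model(name): a dict with "mtx" (3x3 intrinsics, pixels), "pose" (4x4, takes a point from camera to world coordinates). Camera axes: x right, y down, z forward; pixel columns grow to the right and rows downward; lengths in m; the calibration is good to about 2 mm. A picture is of the moment at which its call begins: read the wrist's pose just before it. camera_model takes no time and is no camera call; for the wrist camera it gives the pose at the moment of the call.
A pose or a line that the arm cannot do raises PlanningError and nothing moves.
- job_done(): hands the job in; it is judged then, once.
The state is a dict: "clock": time; "qpos": joint angles; "qvel": joint speeds; "joint_torque": joint torques, N m; "tcp_pos": TCP position; "tool_rot": TCP orientation; "wrist_force": force on the tool from outside, world axes, zero at the start; "moment": the same for the moment, N m; "width": finger opening in m; "grasp_force": force on a finger pad.
Only numpy, scipy, OpenCV 4.12 (cv2) and the standard library are available. Lean on these libraries where they do the work, as an engineer would, in place of code of your own. Each camera call takes 0.05 s, during which the arm holds its last target. There are 200 camera calls.

## Task

Slide the topping well's clear cover fully open, scoop at least four of the eight chocolate balls into the steel bowl with the hand scoop, lay the scoop back flat in its tray and slide the cover fully shut. Touch the chocolate only with the scoop and leave none spilled: every ball ends in the bowl or in the pan. Leave the bowl, the jar, the piping nozzle and the biscuit standing where they are.

Things in the scene. Friction and masses are not known exactly. Their poses are not given: they have to be found in the camera images.
- well: Topping well, fixed: steel cabinet 100 mm high with a white pan let into its top. Origin on the worktop under the pan's centre; x along the pan, away from the robot, y towards the deck. Spans x -120 to 120, y -75 to 205 mm; flat deck from y 59 mm on. Two rails 6 mm wide at x = +-115 mm run along y on top, 108 mm above the worktop.
- pan_floor (a point): Centre of the pan's inner floor, 50 mm above the worktop; axes as the well's. Pan inside: 200 (x) x 112 (y) x 50 mm deep, upright walls, open on top under the cover.
- cover (a joint): Travel of the clear cover along the well's +y, m: 0 = fully shut over the pan, 0.132 = fully open over the deck. About 2 N of friction; stays where it is left. Clear plate 222 (x) x 132 (y) x 5 mm, its top face 107 mm above the worktop. Starts shut or up to 30 mm ajar.
- cover_grip (a point): Middle of the black pull bar on the cover's centre, 121 mm above the worktop; the bar is 70 (x) x 14 (y) mm and stands from 107 to 135 mm above the worktop; moves with the cover; axes parallel to the well's.
- scoop: Aluminium hand scoop, 0.14 to 0.24 kg, starts flat in the tray, nose away from the robot. Origin at the middle of the blade's flat underside; x towards the open nose, z up. Blade 95 mm long (x -47.5 to 47.5), 92 mm wide outside, 87 inside; back wall 42 mm high; side walls 42 mm high as far as x = -12 mm, sloping down to nothing at x = 26 mm.
- scoop_grip (a point): Point on the handle's middle line at (-98.9, 0, 98.9) mm in the scoop's frame. The straight green handle, 16 mm wide (y) x 22 mm thick, rises backwards at 50 degrees to the underside from (-41, 0, 30) mm to its end at (-118, 0, 122) mm.
- scoop_nose (a point): Middle of the nose's front edge, on the underside: (47.5, 0, 0) mm in the scoop's frame. The blade's floor is 2.5 mm thick, bevelled to 0.5 mm over the last 16 mm here.
- rest: Dark steel rest tray for the scoop, fixed to the worktop: outside 170 (x) x 140 (y) x 12 mm, walls and floor 3 mm. Origin on the worktop under its centre, x along its 170 mm side, roughly away from the robot. It stands left or right of the well, the bowl on the other side.
- bowl: Stainless steel bowl, loose, 0.45 kg, standing on the worktop: rim 184 mm across, foot 83 mm across, 85 mm high, wall 3 mm. Origin at the centre of its underside, z up.
- bowl_mid (a point): Point on the bowl's axis, 45 mm above its underside.
- jar: Bystander: glass jar of coral sprinkles with a white lid, 58 mm across, 112 mm high, 0.25 kg. Origin at the centre of its underside.
- nozzle: Bystander: steel piping nozzle standing on its wide end, a cone 42 mm across below, 55 mm high, 40 g. Origin at the centre of its underside.
- biscuit: Bystander: mint-green iced round biscuit lying flat, 80 mm across, 10 mm thick, 45 g. Origin at the centre of its underside.
- ball0: Chocolate-coated ball, one of eight: dark brown, round, 28 mm across, 14 g, fairly slippery (friction about 0.35); it stays put on the level but rolls on slopes over about 5 degrees. Origin at its middle. Starts loose on the pan's floor, somewhere from x -30 to 82 mm of the pan's centre: the 65 mm of the pan nearest the robot are clear.
- ball1: Chocolate-coated ball, one of eight: dark brown, round, 28 mm across, 14 g, fairly slippery (friction about 0.35); it stays put on the level but rolls on slopes over about 5 degrees. Origin at its middle. Starts loose on the pan's floor, somewhere from x -30 to 82 mm of the pan's centre: the 65 mm of the pan nearest the robot are clear.
- ball2: Chocolate-coated ball, one of eight: dark brown, round, 28 mm across, 14 g, fairly slippery (friction about 0.35); it stays put on the level but rolls on slopes over about 5 degrees. Origin at its middle. Starts loose on the pan's floor, somewhere from x -30 to 82 mm of the pan's centre: the 65 mm of the pan nearest the robot are clear.
- ball3: Chocolate-coated ball, one of eight: dark brown, round, 28 mm across, 14 g, fairly slippery (friction about 0.35); it stays put on the level but rolls on slopes over about 5 degrees. Origin at its middle. Starts loose on the pan's floor, somewhere from x -30 to 82 mm of the pan's centre: the 65 mm of the pan nearest the robot are clear.
- ball4: Chocolate-coated ball, one of eight: dark brown, round, 28 mm across, 14 g, fairly slippery (friction about 0.35); it stays put on the level but rolls on slopes over about 5 degrees. Origin at its middle. Starts loose on the pan's floor, somewhere from x -30 to 82 mm of the pan's centre: the 65 mm of the pan nearest the robot are clear.
- ball5: Chocolate-coated ball, one of eight: dark brown, round, 28 mm across, 14 g, fairly slippery (friction about 0.35); it stays put on the level but rolls on slopes over about 5 degrees. Origin at its middle. Starts loose on the pan's floor, somewhere from x -30 to 82 mm of the pan's centre: the 65 mm of the pan nearest the robot are clear.
- ball6: Chocolate-coated ball, one of eight: dark brown, round, 28 mm across, 14 g, fairly slippery (friction about 0.35); it stays put on the level but rolls on slopes over about 5 degrees. Origin at its middle. Starts loose on the pan's floor, somewhere from x -30 to 82 mm of the pan's centre: the 65 mm of the pan nearest the robot are clear.
- ball7: Chocolate-coated ball, one of eight: dark brown, round, 28 mm across, 14 g, fairly slippery (friction about 0.35); it stays put on the level but rolls on slopes over about 5 degrees. Origin at its middle. Starts loose on the pan's floor, somewhere from x -30 to 82 mm of the pan's centre: the 65 mm of the pan nearest the robot are clear.
Things that resemble listed ones, but are neither listed nor needed, are in the scene too. Leave any blue or red look-alike of the bowl alone.

How it is judged:
By the outcome, as a careful person would: the job done as asked, in the order asked, and still so for the second after the job is handed in, with the robot touching nothing.
It also fails if it takes over 72 s, if anything falls off the work surface, if the arm or the gripper's body presses on something with over 40 N, if the wrist force passes 120 N, or if a joint passes its speed limit or range.

## Working session

There is one attempt and no reset: what is moved stays moved. The work goes in short steps, each a Python script; the robot and the scene stay as the last script left them, time stands still between calls to the robot, and variables do not carry over. Pictures are saved under pics/ and viewed, at most 10 in all, crops included, and the job is handed in when it is done.

```bash
mkdir -p pics; ls; python3 - <<'E'
from station import *
import cv2,numpy as np
for n in("scene","top"):
    im=snapshot(n); cv2.imwrite(f"pics/{n}0.png",im[:,:,::-1])
    c=camera_model(n); print(n,np.round(c["mtx"],1).tolist(),np.round(c["pose"],4).tolist())
s=sense(); print(s["clock"],np.round(s["tool_rot"],3).tolist(),s["width"],s["wrist_force"])
a=cv2.imread("pics/top0.png");cv2.imwrite("pics/top0b.png",cv2.resize(a,(800,600),interpolation=cv2.INTER_CUBIC))
E
```

```text
pics
scene [[441.6, 0.0, 260.5], [0.0, 441.6, 194.0], [0.0, 0.0, 1.0]] [[0.272, 0.6934, -0.6672, 1.3626], [0.9622, -0.2064, 0.1778, -0.134], [-0.0145, -0.6903, -0.7234, 1.0172], [0.0, 0.0, 0.0, 1.0]]
top [[384.8, 0.0, 254.3], [0.0, 384.8, 191.8], [0.0, 0.0, 1.0]] [[-0.017, -0.9957, 0.0912, 0.3628], [-0.9998, 0.0173, 0.0026, 0.0731], [-0.0042, -0.0911, -0.9958, 1.4577], [0.0, 0.0, 0.0, 1.0]]
0.1 [[-0.954, 0.299, -0.0], [0.299, 0.954, -0.001], [-0.0, -0.001, -1.0]] 0.08566826783908092 [-0.53116187 -0.13228219 -0.61153787]
```

View pics/top0b.png

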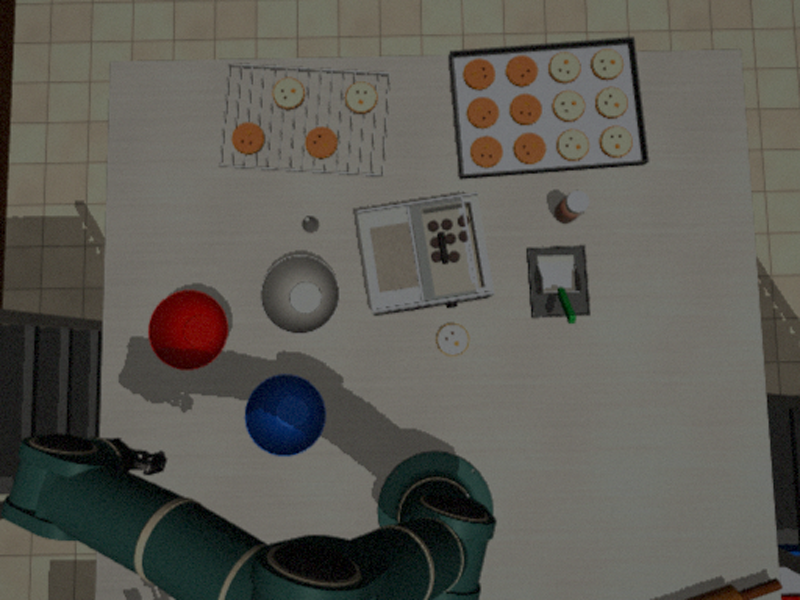

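View pics/scene0.png

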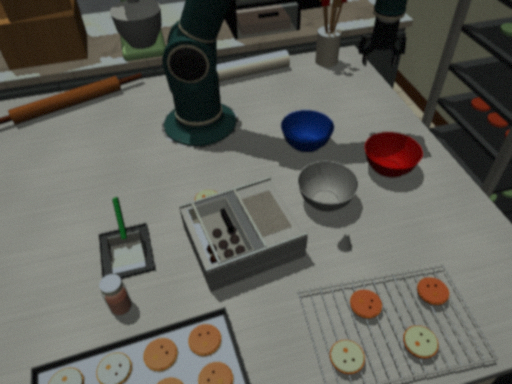

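The top view shows the well at (355–490, 193–313) with its deck on the left. The tray with the scoop is at (558,283), the steel bowl at (300,292), the nozzle at (310,223), the jar at (570,207) and the biscuit at (452,339). The scene view agrees. Next are wrist views.

```bash
cat >h.py <<'E'
from station import *
import numpy as np, cv2
def px2w(cam,pts,z):
    pts=np.atleast_2d(np.array(pts,float)); K=np.array(cam["mtx"]);P=np.array(cam["pose"])
    d=np.linalg.solve(K,np.c_[pts,np.ones(len(pts))].T); d=(P[:3,:3]@d).T; o=P[:3,3]
    return o+d*((z-o[2])/d[:,2])[:,None]
def w2px(cam,p):
    K=np.array(cam["mtx"]);P=np.array(cam["pose"]); q=(np.atleast_2d(p)-P[:3,3])@P[:3,:3]; u=q@K.T; return u[:,:2]/u[:,2:]
def rotz(a): c,s=np.cos(a),np.sin(a); return np.array([[c,-s,0],[s,c,0],[0,0,1.]])
def down(a): # tool z down, tool x along yaw a
    return rotz(a)@np.diag([1,-1,-1.])
E
python3 - <<'E'
from h import *
c=camera_model("top"); s=.64
w=px2w(c,np.array([(355,210),(372,313),(490,296),(474,193)])*s,.1); print(w.round(3).tolist())
print('yaw',np.degrees(np.arctan2(*(w[0]-w[1])[[1,0]])),np.degrees(np.arctan2(*(w[3]-w[2])[[1,0]])), 'ctr',w.mean(0))
print('bowl',px2w(c,np.array([(300,292)])*s,.085),'tray',px2w(c,np.array([(527,248),(588,245),(590,315),(531,318)])*s,.01).round(3).tolist())
m=px2w(c,np.array([(446,248),(310,223),(570,207),(452,339)])*s,.1);print(m.round(3))
q=sense(); cw=camera_model("wrist"); R=np.array(q["tool_rot"]);P=cw["pose"]
print("cam in tool",R.T@(P[:3,3]-q["tcp_pos"]), (R.T@P[:3,:3]).round(3),cw["mtx"])
for pos in ([.62,.0,.45],[.62,.0,.5],[.6,.1,.4],[.6,-.2,.4]):
  for a in (0,180,90,-90):
    j=solve_ik(pos,down(np.radians(a))); print(pos,a,None if j is None else np.round(j,0))
E
```

```text
[[0.696, 0.17, 0.1], [0.458, 0.134, 0.1], [0.492, -0.134, 0.1], [0.731, -0.104, 0.1]]
yaw 8.594804916147142 7.022823745449838 ctr [0.59407895 0.01679759 0.1       ]
bowl [[0.51007207 0.29989815 0.085     ]] tray [[0.616, -0.241, 0.01], [0.621, -0.39, 0.01], [0.45, -0.387, 0.01], [0.445, -0.244, 0.01]]
[[ 0.604 -0.037  0.1  ]
 [ 0.667  0.274  0.1  ]
 [ 0.694 -0.324  0.1  ]
 [ 0.396 -0.045  0.1  ]]
cam in tool [ 0.07030819  0.0005813  -0.1179487 ] [[ 0.    -0.961 -0.277]
 [ 1.     0.001 -0.001]
 [ 0.002 -0.277  0.961]] [[331.72031476   0.         259.74374214]
 [  0.         331.72031476 185.12475069]
 [  0.           0.           1.        ]]
[0.62, 0.0, 0.45] 0 [-38.  23.  50.  78. -17.  87. -79.]
[0.62, 0.0, 0.45] 180 [-28.  20.  36.  78. -11.  86.  96.]
[0.62, 0.0, 0.45] 90 [-34.  21.  44.  78. -14.  87.   9.]
[0.62, 0.0, 0.45] -90 [ 38.  28. -62.  75.  24.  91. 159.]
[0.62, 0.0, 0.5] 0 [-37.  22.  51.  72. -17.  93. -79.]
[0.62, 0.0, 0.5] 180 [-29.  20.  38.  72. -12.  92.  97.]
[0.62, 0.0, 0.5] 90 [-33.  21.  45.  72. -15.  93.   9.]
[0.62, 0.0, 0.5] -90 [ 36.  27. -62.  69.  24.  97. 160.]
[0.6, 0.1, 0.4] 0 [-45.  21.  44.  85. -15.  80. -90.]
[0.6, 0.1, 0.4] 180 [-31.  18.  24.  84.  -7.  79.  84.]
[0.6, 0.1, 0.4] 90 [-40.  19.  37.  85. -12.  80.  -2.]
[0.6, 0.1, 0.4] -90 [ 30.  28. -62.  82.  24.  85. 149.]
[0.6, -0.2, 0.4] 0 [-24.  29.  60.  81. -25.  84. -54.]
[0.6, -0.2, 0.4] 180 [-22.  27.  56.  81. -22.  83. 124.]
[0.6, -0.2, 0.4] 90 [-24.  29.  61.  81. -25.  84.  36.]
[0.6, -0.2, 0.4] -90 [ -25.   30.   62.   81.  -26.   84. -143.]
```

```bash
python3 - <<'E'
from h import *
movej([0,17,0,72,0,91,-90]); 
for n in (1,):
    c=camera_model("wrist"); im=snapshot("wrist"); cv2.imwrite("pics/w1.png",im[:,:,::-1]); np.savez("w1.npz",K=c["mtx"],P=c["pose"])
s=sense(); print(s["clock"],s["tcp_pos"])
cv2.imwrite("pics/w1b.png",cv2.resize(im[:,:,::-1],(800,600),interpolation=cv2.INTER_CUBIC))
E
```

```text
2.9583 [ 0.61647421 -0.02988471  0.49407515]
```

View pics/w1b.png

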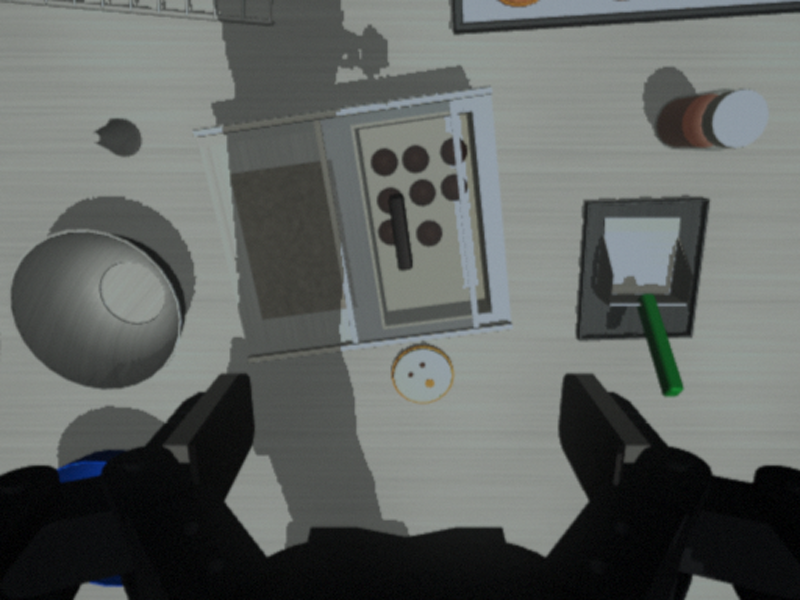

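The wrist view shows the rails from (195,132) to (492,90) and from (250,357) to (512,325), and the pull bar at (401,231). The tray corners are (585,200), (708,198), (692,338) and (578,338). The handle end is at (672,392), the bowl rim at (97,308), and eight balls lie in the upper half of the pan.

```bash
cat >m1.py <<'E'
from h import *
d=np.load("w1.npz"); c=dict(mtx=d["K"],pose=d["P"]); im=cv2.imread("pics/w1.png"); hsv=cv2.cvtColor(im,cv2.COLOR_BGR2HSV)
s=.64
P=lambda a,z:px2w(c,np.array(a)*s,z)
r=P([(195,132),(492,90),(250,357),(512,325)],.108); print('rails',r[:,:2].round(4).tolist())
print('len',np.linalg.norm(r[0]-r[1]),np.linalg.norm(r[2]-r[3]),'sep',np.linalg.norm(r[1]-r[3]),np.linalg.norm(r[0]-r[2]))
print('yaws',[np.degrees(np.arctan2(-(a-b)[0],(a-b)[1])) for a,b in((r[0],r[1]),(r[2],r[3]))],np.degrees(np.arctan2(*(r[1]-r[3])[[1,0]])),np.degrees(np.arctan2(*(r[0]-r[2])[[1,0]])))
def blobs(m,roi,amin=15):
    k=np.zeros_like(m);x0,y0,x1,y1=[int(v*s) for v in roi];k[y0:y1,x0:x1]=m[y0:y1,x0:x1]
    cs,_=cv2.findContours(k,cv2.RETR_EXTERNAL,cv2.CHAIN_APPROX_NONE); return [q for q in cs if cv2.contourArea(q)>amin]
dark=(hsv[...,2]<45).astype(np.uint8)*255
for q in blobs(dark,(350,120,480,320)):
    b=cv2.minAreaRect(q); print('dark',np.array(b[0])/s,b[1],b[2],cv2.contourArea(q), im[int(b[0][1]),int(b[0][0])], px2w(c,[b[0]],.135)[0,:2].round(4))
g=cv2.inRange(hsv,(45,80,30),(85,255,255))
for q in blobs(g,(600,250,740,420)):
    print('handle',np.array(cv2.minAreaRect(q)[0])/s,(cv2.boxPoints(cv2.minAreaRect(q))/s).round(0).tolist())
t=P([(585,200),(708,198),(692,338),(578,338)],.012); print('tray',t[:,:2].round(4).tolist(),t.mean(0), np.linalg.norm(np.diff(t,axis=0),axis=1))
E
python3 m1.py; python3 - <<'E'
import cv2
im=cv2.imread("pics/w1.png")
a=im[45:240,205:460]; cv2.imwrite("pics/w1c.png",cv2.resize(cv2.convertScaleAbs(a,alpha=1.5),None,fx=3,fy=3,interpolation=cv2.INTER_CUBIC))
E
```

```text
rails [[0.6936, 0.1662], [0.7308, -0.1083], [0.4674, 0.1334], [0.5035, -0.1399]]
len 0.2770299187736612 0.275619442407563 sep 0.22943852670623455 0.2285200796852187
yaws [np.float64(7.718375631717777), np.float64(7.525577699867364)] 7.905558706487285 8.260352194585614
dark [398.67184162 229.76560593] (48.507530212402344, 10.18233871459961) 81.8698959350586 274.0 [40 41 42] [ 0.6069 -0.0234]
handle [659.35001373 344.29490566] [[634.0, 297.0], [654.0, 291.0], [685.0, 392.0], [665.0, 398.0]]
tray [[0.6211, -0.2359], [0.6237, -0.3769], [0.4519, -0.3851], [0.4517, -0.2438]] [ 0.53711881 -0.31040185  0.012     ] [0.14100574 0.17194875 0.14131113]
```

View pics/w1c.png

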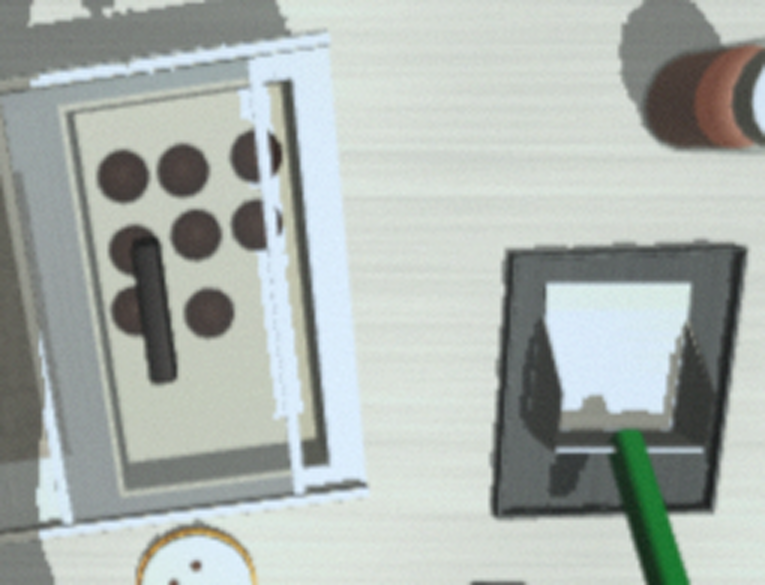

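The crop shows the eight balls (two partly under the pull bar), the pan corners at (65,108), (290,82), (325,465) and (125,490), the nose edge at (546–690, 283) and the back wall's top edge at (556–703, 450).

```bash
cat >m2.py <<'E'
from h import *
d=np.load("w1.npz"); c=dict(mtx=d["K"],pose=d["P"]); im=cv2.imread("pics/w1.png")
C=lambda a,z:px2w(c,np.array(a)/3.+[205,45],z); P=lambda a,z:px2w(c,np.array(a)*.64,z)
pan=C([(65,108),(290,82),(325,465),(125,490)],.1); print('pan',pan[:,:2].round(4).tolist(),pan.mean(0),np.linalg.norm(np.diff(pan,axis=0),axis=1))
th=np.radians(7.8); W=np.array([.6076,-.0515,0]); 
print('pan in well',((pan-W)@rotz(th))[:,:2].round(4).tolist())
b=C([(122,175),(183,170),(256,155),(133,250),(196,235),(256,223),(135,310),(208,312)],.064)
print('balls in well mm',((b-W)@rotz(th)*1000)[:,:2].round(0).tolist())
n=C([(546,283),(690,283)],.0035);k=C([(556,450),(703,450)],.045); print('nose',n[:,:2],'back',k[:,:2])
print('widths',np.linalg.norm(n[0]-n[1]),np.linalg.norm(k[0]-k[1]),'len',np.linalg.norm((n.mean(0)-k.mean(0))[:2]),'yaw',np.degrees(np.arctan2(*(n.mean(0)-k.mean(0))[[1,0]])))
print('hend',P([(672,390)],.125))
# bowl rim from radial fits
hsv=cv2.cvtColor(im,cv2.COLOR_BGR2HSV)
r=P([(12,300),(35,250),(80,230),(140,250),(182,310),(100,388),(40,360)],.085)[:,:2]
A=np.c_[2*r,np.ones(len(r))];x=np.linalg.lstsq(A,(r**2).sum(1),rcond=None)[0];print('bowl',x[:2],np.sqrt(x[2]+x[:2]@x[:2]),'foot',P([(133,293)],.004))
E
python3 m2.py
```

```text
pan [[0.6989, 0.0188], [0.7113, -0.0912], [0.5144, -0.1175], [0.4998, -0.0089]] [ 0.60610555 -0.04969753  0.1       ] [0.11072076 0.19859002 0.10956771]
pan in well [[0.1, 0.0573], [0.0973, -0.0534], [-0.1013, -0.0527], [-0.101, 0.0568]]
balls in well mm [[63.0, 36.0], [62.0, 3.0], [64.0, -36.0], [23.0, 36.0], [27.0, 1.0], [29.0, -33.0], [-10.0, 39.0], [-16.0, -1.0]]
nose [[ 0.59962501 -0.26400037]
 [ 0.59978889 -0.35223667]] back [[ 0.50559667 -0.26476858]
 [ 0.50573617 -0.35278853]]
widths 0.08823645551822096 0.08802006926235179 len 0.09404284908753922 yaw 0.40212947021903067
hend [[ 0.43846889 -0.30619356  0.125     ]]
bowl [0.50724772 0.29937423] 0.0894648874020226 foot [[0.50657694 0.30293996 0.004     ]]
```

```bash
cat >>h.py <<'E'
TH=np.radians(7.7); W=np.array([.6068,-.0505,0]); RW=rotz(TH)
BOWL=np.array([.507,.301,0]); S0=np.array([.5522,-.3078,.003])
RG=np.array([[.766,0,.643],[0,-1,0],[.643,0,-.766]]); RG=np.linalg.svd(RG)[0]@np.linalg.svd(RG)[2]
G=np.array([-.0989,0,.0989])
def scoop(ref,pt,head,p):
    """TCP pose so that scoop-frame point ref sits at world pt, heading head, nose-down pitch p (deg)"""
    c,s=np.cos(np.radians(p)),np.sin(np.radians(p))
    R=rotz(head)@np.array([[c,0,s],[0,1,0],[-s,0,c]]); Rt=R@RG
    return np.array(pt)+R@(G-np.array(ref))-.006*Rt[:,2],Rt
NOSE=(.0475,0,0);BACK=(-.0475,0,0);ORG=(0,0,0)
def well(x,y,z): return W+RW@np.array([x,y,z])
def st(t=''):
    s=sense(); print(t,round(s["clock"],2),np.round(s["tcp_pos"],4),'w',round(s["width"],4),'F',np.round(s["wrist_force"],1),'gf',round(s["grasp_force"],1),np.round(s["qpos"],0))
def pic(n,scale=1.5):
    c=camera_model("wrist"); im=snapshot("wrist"); np.savez(n+".npz",K=c["mtx"],P=c["pose"]); cv2.imwrite(f"pics/{n}.png",im[:,:,::-1]); return im
E
python3 - <<'E'
from h import *
D=down(TH)
b=well(.003,.027,0)
movep(b+[0,0,.19],D); servo_line(b+[0,0,.140],v=.15); st('down')
command_gripper(0.0); st('grip')
y=(RW.T@(np.array(sense()["tcp_pos"])-W))[1]
r=servo_line(well(.003,.136,.140),v=.07,threshold=12); st(f'slid {r}'); p=RW.T@(np.array(sense()["tcp_pos"])-W); print(p)
command_gripper(.06); servo_line(np.array(sense()["tcp_pos"])+[0,0,.12],v=.25); st('up')
pic('w2')
for h,pt,ref,p in ((0,S0,ORG,0),(TH,well(-.045,0,.05),NOSE,46),(TH,well(.097,0,.05),NOSE,4),(TH,well(0,0,.15),BACK,-28),(np.radians(30),BOWL+[0,0,.12],NOSE,-25),(np.radians(30),BOWL+[-.035,-.02,.07],NOSE,58)):
    j=solve_ik(*scoop(ref,pt,h,p)); print(p,None if j is None else np.round(j,0))
E
```

```text
down 4.61 [ 0.6067 -0.0234  0.1408] w 0.0855 F [-0.1 -0.6 -0.2] gf 0.0 [  1.  29.  -2. 101.   1.  50. -84.]
grip 5.26 [ 0.6062 -0.0234  0.1404] w 0.013 F [-1.8 -0.1  6.3] gf 58.9 [  1.  29.  -2. 101.   1.  50. -84.]
slid True 6.68 [0.5916 0.0816 0.1404] w 0.0126 F [-0.3 -2.8  6.3] gf 59.8 [ -9.  29.  -3. 102.   2.  49. -95.]
[0.00259078 0.13295094 0.14037249]
up 7.83 [0.591  0.0818 0.2599] w 0.0602 F [-1.5 -0.3 -0.6] gf 0.0 [ -9.  21.  -3.  96.   1.  63. -94.]
0 [ 101.   48.  -70.  129.   91.   13. -125.]
46 [  2.  19.   0. 103.   1.  64. -80.]
4 [  61.   27.  -62.  128.   84.   14. -152.]
-28 None
-25 None
58 [-25.  27. -12.  90.   4.  81. -97.]
```

```bash
sed -i '/^RG=/d' h.py; sed -i 's/^NOSE=/def setg(t):\n    global RG; c,s=np.cos(np.radians(t)),np.sin(np.radians(t)); RG=np.array([[c,0,s],[0,-1,0],[s,0,-c]])\nsetg(8)\nNOSE=/' h.py
python3 - <<'E'
import h
from h import *
H=np.radians
for t in (0,6,12,18):
    h.setg(t); print(t)
    for nm,hd,pt,ref,p in (('tray',0,S0,ORG,0),('in',TH,well(-.045,0,.05),NOSE,46),('far',TH,well(.097,0,.05),NOSE,4),('lift',TH,well(0,0,.06),BACK,-12),('lift2',TH,well(0,0,.15),BACK,-25),('b0',H(30),BOWL+[-.035,-.02,.12],NOSE,-25),('b1',H(30),BOWL+[-.035,-.02,.07],NOSE,58)):
        j=solve_ik(*scoop(ref,pt,hd,p)); print(nm,p,None if j is None else np.round(j,0))
E
```

```text
0
tray 0 [ 24.  27.   8. 110.  -6.  43. -54.]
in 46 [ -1.  42.   2.  79.   5. 105. -82.]
far 4 [  2.  26.   0. 103.   1.  55. -80.]
lift -12 [  6.  18.  -2. 118.  -4.  32. -75.]
lift2 -25 [  5.   6.   2. 125. -15.  25. -63.]
b0 -25 [ -14.   -2.  -24.  146.   13.   11. -111.]
b1 58 None
6
tray 0 [ 25.  25.  10. 114. -13.  37. -47.]
in 46 [ -1.  38.   2.  82.   4.  99. -82.]
far 4 [  3.  23.  -0. 107.  -0.  48. -79.]
lift -12 [  8.  16.  -3. 122.  -8.  24. -71.]
lift2 -25 [  1.   4.   7. 129. -28.  18. -50.]
b0 -25 None
b1 58 None
12
tray 0 [ 22.  24.  15. 118. -26.  31. -34.]
in 46 [ -1.  35.   2.  86.   4.  93. -82.]
far 4 [  4.  21.  -1. 111.  -2.  40. -78.]
lift -12 [ 11.  15.  -5. 126. -15.  16. -63.]
lift2 -25 [ 13.   4.  -4. 133. -52.  12. -25.]
b0 -25 None
b1 58 [-26.  43. -12.  73.   2. 110. -98.]
18
tray 0 [ 30.  23.   8. 121. -33.  26. -25.]
in 46 [ -0.  31.   1.  89.   3.  87. -82.]
far 4 [  6.  19.  -2. 115.  -4.  33. -75.]
lift -12 [  53.   22.  -52.  128.   50.   12. -121.]
lift2 -25 None
b0 -25 None
b1 58 [-26.  40. -12.  76.   3. 104. -98.]
```

```bash
sed -i 's/^setg(8)/setg(0)/' h.py
python3 - <<'E'
from h import *
p,R=scoop(ORG,S0,0,0)
command_gripper(.085)
movep(p+[0,0,.09],R); servo_line(p,v=.15); st('at')
command_gripper(0); st('grip')
servo_line(p+[0,0,.10],v=.15); st('lift'); im=pic('w3'); print('mom',sense()["moment"])
cv2.imwrite("pics/w3b.png",im[:,:,::-1])
E
```

```text
at 10.55 [ 0.4538 -0.3079  0.1086] w 0.0852 F [ 1.1  0.2 -0.5] gf 0.0 [ 24.  27.   8. 110.  -6.  43. -54.]
grip 11.18 [ 0.4534 -0.3078  0.1081] w 0.0152 F [-1.1  0.8  3.2] gf 60.0 [ 24.  27.   8. 110.  -6.  43. -54.]
lift 12.0 [ 0.4529 -0.3075  0.207 ] w 0.0153 F [ 0.5  0.2 -2.3] gf 59.3 [ 23.  19.  10. 107.  -4.  54. -56.]
mom [-0.0073529   0.09639459 -0.03578237]
```

View pics/w3.png

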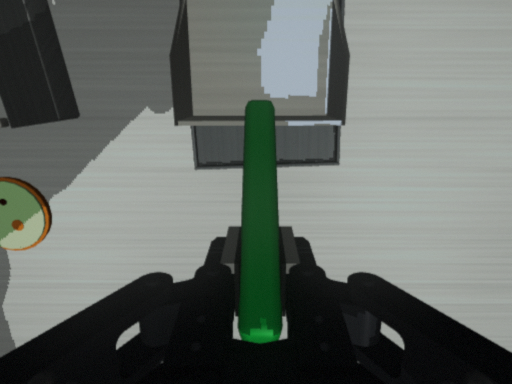

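The scoop is held squarely, with the back wall's top edge at row 120, columns 175–348. I'll enter the pan and feel for the floor.

```bash
python3 - <<'E'
from h import *
c=camera_model("wrist"); s=sense(); R=np.array(s["tool_rot"]); 
Rs=R@RG.T; o=np.array(s["tcp_pos"])+.006*R[:,2]-Rs@G
print('pred back edge px',w2px(c,[o+Rs@np.array([-.0475,y,.042]) for y in(.046,-.046)]).round(1).tolist())
servo_line(np.array(s["tcp_pos"])+[0,0,.08],v=.25)
movep(*scoop(NOSE,well(-.045,0.001,.15),TH,46)); st('above')
r=servo_line(*scoop(NOSE,well(-.045,.001,.066),TH,46),v=.15); st('mid')
r=servo_line(*scoop(NOSE,well(-.045,.001,.043),TH,46),v=.025,threshold=4); st(f'floor {r}')
s=sense(); R=np.array(s["tool_rot"]); Rs=R@RG.T; n=np.array(s["tcp_pos"])+.006*R[:,2]+Rs@(np.array(NOSE)-G); print('nose',n,RW.T@(n-W))
im=pic('w4')
E
```

```text
pred back edge px [[175.0, 125.8], [345.5, 125.8]]
above 13.54 [ 0.5358 -0.0598  0.3272] w 0.0157 F [ 0.9  0.  -1.8] gf 59.3 [ -1.  37.   2.  74.   6. 115. -81.]
mid 14.25 [ 0.5363 -0.0594  0.2451] w 0.0152 F [-0.5 -0.7 -1.5] gf 59.3 [ -1.  41.   1.  78.   5. 106. -82.]
floor True 14.89 [ 0.5358 -0.0591  0.2284] w 0.0153 F [0.5 0.5 6.7] gf 60.4 [ -1.  42.   1.  79.   5. 105. -83.]
nose [ 0.56146632 -0.05556886  0.05022496] [-0.04560407  0.00105093  0.05022496]
```

```bash
python3 - <<'E'
from h import *
Y=.001
for x,p,z in ((-.030,39,.053),(-.016,34,.053),(-.006,24,.0545),(.005,6,.056)):
    servo_line(*scoop(NOSE,well(x,Y,z),TH,p),v=.12)
st('level')
r=servo_line(*scoop(NOSE,well(.007,Y,.043),TH,5),v=.03,threshold=3.5); st(f'floor {r}')
s=sense(); R=np.array(s["tool_rot"]); Rs=R@RG.T; n=np.array(s["tcp_pos"])+.006*R[:,2]+Rs@(np.array(NOSE)-G); n=RW.T@(n-W); print('nose',n)
z=n[2]+.0003; open('z.txt','w').write(str(z))
r=servo_line(*scoop(NOSE,well(.101,Y,z),TH,5),v=.06,threshold=12); st(f'sweep {r}')
s=sense(); R=np.array(s["tool_rot"]); Rs=R@RG.T; n=np.array(s["tcp_pos"])+.006*R[:,2]+Rs@(np.array(NOSE)-G); print('nose',RW.T@(n-W))
im=snapshot("top"); a=cv2.resize(im[95:215,215:335,::-1],(400,400),interpolation=cv2.INTER_CUBIC)
b=cv2.resize(pic('w5')[:,:,::-1],(400,300)); b=cv2.copyMakeBorder(b,0,100,0,0,0); cv2.imwrite("pics/v5.png",np.hstack([a,b]))
E
```

```text
level 16.34 [ 0.4781 -0.0669  0.1778] w 0.0156 F [-23.1   2.3  58.3] gf 65.0 [  4.  18.  -1. 113.   2.  55. -80.]
floor True 16.55 [ 0.4783 -0.0669  0.1776] w 0.015 F [-1.7 -0.7  8. ] gf 58.6 [  4.  18.  -1. 113.   2.  55. -80.]
nose [0.00502098 0.00101635 0.05788214]
sweep True 16.82 [ 0.4786 -0.0668  0.1777] w 0.0152 F [-1.8  1.1  7.7] gf 58.6 [  4.  18.  -1. 113.   2.  55. -80.]
nose [0.00515509 0.00102637 0.05774284]
```

View pics/v5.png

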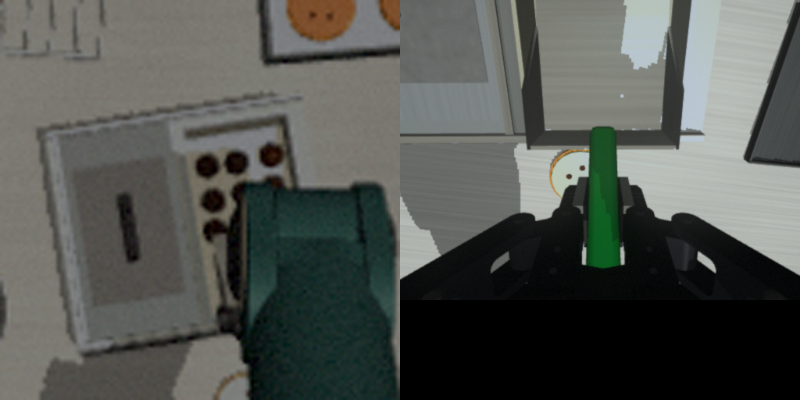

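The near side of the scoop caught the rim and the scoop turned in the grip. The right panel shows the back wall's top edge at row ~148 and the handle top at ~127. I'll measure the slip angle from the handle and back wall pixels.

```bash
cat >fit.py <<'E'
import h
from h import *
def rows(n):
    im=cv2.imread(f"pics/{n}.png"); hsv=cv2.cvtColor(im,cv2.COLOR_BGR2HSV); g=cv2.inRange(hsv,(45,80,20),(85,255,255))
    g[:, :200]=0; g[:,320:]=0
    ys,xs=np.where(g>0); return ys.min(),ys.max(),[round(float(xs[ys==r].mean()),1) for r in (ys.min()+5,ys.max()-5)]
if __name__=="__main__":
    T=np.array([[0,1,0,0]])
    for n in ('w3','w4','w5'): print(n,rows(n))
    # camera in tool is fixed: predict for slip t about the grasp point
    s=sense(); R=np.array(s["tool_rot"]);q=np.array(s["tcp_pos"]); c=camera_model("wrist")
    for t in range(-8,40,4):
        h.setg(t); Rs=R@h.RG.T; o=q+.006*R[:,2]-Rs@G
        f=lambda p:w2px(c,[o+Rs@np.array(p)])[0].round(0)
        print(t,'handle start top',f((-.041+.008,0,.03+.007)),'end top',f((-.118+.008,0,.122+.007)),'back edge',f((-.0475,.046,.042)),f((-.0475,-.046,.042)))
E
python3 fit.py
python3 - <<'E'
import cv2,numpy as np
g=cv2.cvtColor(cv2.imread("pics/w5.png"),cv2.COLOR_BGR2GRAY)
for col in (190,215,300,325): print(col,g[150:205:1,col].tolist())
g=cv2.cvtColor(cv2.imread("pics/w3.png"),cv2.COLOR_BGR2GRAY)
for col in (215,): print(col,g[90:150,col].tolist())
E
```

```text
w3 (np.int64(101), np.int64(344), [259.5, 260.0])
w4 (np.int64(100), np.int64(344), [259.5, 259.5])
w5 (np.int64(162), np.int64(344), [259.5, 259.5])
-8 handle start top [260.  82.] end top [261. 345.] back edge [170. 113.] [350. 113.]
-4 handle start top [260.  90.] end top [261. 342.] back edge [173. 119.] [348. 119.]
0 handle start top [260.  98.] end top [261. 339.] back edge [175. 126.] [346. 126.]
4 handle start top [260. 106.] end top [261. 335.] back edge [177. 133.] [343. 133.]
8 handle start top [260. 114.] end top [261. 330.] back edge [179. 140.] [342. 140.]
12 handle start top [260. 122.] end top [261. 326.] back edge [181. 147.] [340. 147.]
16 handle start top [260. 131.] end top [261. 320.] back edge [182. 154.] [338. 154.]
20 handle start top [260. 139.] end top [261. 315.] back edge [183. 161.] [337. 161.]
24 handle start top [260. 148.] end top [261. 309.] back edge [185. 169.] [336. 169.]
28 handle start top [260. 156.] end top [261. 302.] back edge [186. 176.] [335. 176.]
32 handle start top [260. 165.] end top [261. 296.] back edge [187. 184.] [334. 184.]
36 hand
[... 690 characters left out ...]
, 58, 59, 57, 57, 58, 58, 58, 61, 60, 61, 60, 60, 62, 60, 62, 61, 62, 69, 97, 123, 124, 126, 135, 162, 187, 189, 192, 188, 187, 186, 188, 189, 187, 187, 184, 186, 185]
325 [129, 132, 131, 130, 130, 131, 132, 130, 130, 128, 126, 126, 126, 127, 124, 117, 88, 63, 59, 57, 58, 59, 59, 59, 61, 61, 61, 61, 62, 61, 62, 63, 64, 63, 64, 72, 98, 122, 126, 126, 134, 160, 184, 186, 187, 189, 191, 192, 189, 186, 187, 188, 190, 188, 188]
215 [118, 116, 116, 115, 115, 114, 115, 116, 117, 117, 118, 116, 117, 118, 121, 121, 120, 121, 120, 116, 114, 113, 114, 113, 114, 95, 58, 50, 52, 56, 74, 103, 114, 115, 115, 99, 76, 74, 74, 74, 74, 76, 75, 73, 74, 75, 75, 75, 72, 73, 74, 74, 72, 75, 74, 73, 74, 73, 75, 75]
```

```bash
cat >>fit.py <<'E'
    from scipy.optimize import least_squares
    def pred(v):
        h.setg(v[0]); Rs=R@h.RG.T; o=q+.006*R[:,2]-Rs@(G+np.array([v[1],0,v[2]])/1000)
        f=lambda p:w2px(c,[o+Rs@np.array(p)])[0]
        a,b=f((-.0475,.046,.042)),f((-.0475,-.046,.042))
        return np.array([f((-.033,0,.037))[1],f((-.110,0,.129))[1],a[1],b[0]-a[0]]),o,Rs
    for obs in ([101,344,122,173],[162,344,187,196]):
        r=least_squares(lambda v:pred(v)[0]-obs,[0,0,0]); print(r.x.round(1),r.fun.round(1))
    v,o,Rs=pred(r.x)
    for nm,p in(('nose',NOSE),('back',BACK),('backtop',(-.0475,0,.042)),('org',ORG)): print(nm,(RW.T@(o+Rs@np.array(p)-W)*1000).round(1))
E
python3 fit.py | tail -6
```

```text
[ 0.4 -0.6 -3.2] [-3.4 -0.4  4.   0.2]
[ 38.6  14.6 -53.6] [ 1.  0. -1.  0.]
nose [-68.2   1.   46.7]
back [-135.6    1.   113.6]
backtop [-106.1    1.   143.4]
org [-101.9    1.    80.2]
```

```bash
cat >>fit.py <<'E'
    print('--')
    for obs in ([101,344,122,173],[162,344,187,196]):
        r=least_squares(lambda v:(pred([v[0],-.643*v[1],.766*v[1]])[0]-obs)[[0,2,3]],[0,0]); print(r.x.round(1),r.fun.round(1))
    v,o,Rs=pred([r.x[0],-.643*r.x[1],.766*r.x[1]])
    for nm,p in(('nose',NOSE),('back',BACK),('backtop',(-.0475,0,.042)),('hend',(-.118,0,.122))): print(nm,(RW.T@(o+Rs@np.array(p)-W)*1000).round(1))
E
python3 fit.py | sed 1,/--/d
python3 -c "
import cv2
a=cv2.imread('pics/w5.png');cv2.imwrite('pics/w5v.png',a)"
```

```text
[-0.9 -1.1] [-3.6  3.7 -0.9]
[  1.1 -41.3] [-3.6  3.7 -0.9]
nose [-19.5   1.   89.9]
back [-113.7    1.   101.9]
backtop [-108.4    1.   143.6]
hend [-168.3    1.   231.8]
```

View pics/w5v.png

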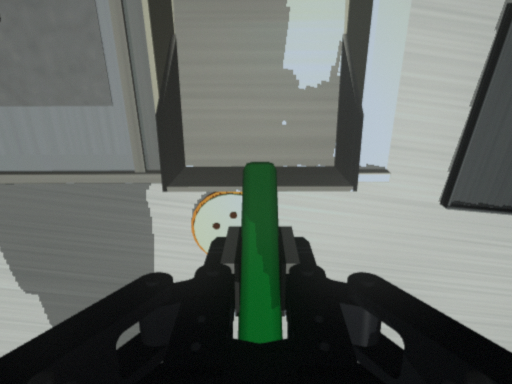

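The scoop slid 41 mm along the handle with no turn, because the back of the handle met the near rim when I levelled too early. I'll set it back in the tray, regrip it higher and use a path that clears the handle.

```bash
python3 - <<'E'
import h
from h import *
q=np.array(sense()["tcp_pos"]); servo_line(q+[0,0,.10],v=.25)
h.G=np.array([-.0989+.643*.0413,0,.0989-.766*.0413])
p,R=scoop(ORG,S0,0,0)
movep(p+[0,0,.10],R); servo_line(p+[0,0,.012],v=.2); r=servo_line(p-[0,0,.006],v=.03,threshold=4); st(f'down {r}'); print(p)
command_gripper(.085)
h.G=np.array([-.0989,0,.0989]); p,R=scoop(ORG,S0,0,0)
servo_line(p,v=.15); pic('w6'); command_gripper(0); st('grip')
servo_line(p+[0,0,.18],v=.3); pic('w7'); st('up')
import fit; print(fit.rows('w7'))
# path clearance: outline of the scoop's lower profile against rim/rail
prof=[(47.5,0),(-47.5,0),(-47.5,21)]+[(-49.4-.643*k,23+.766*k) for k in range(0,100,4)]
prof=np.array([np.array(prof[i])+(np.array(prof[i+1])-prof[i])*f for i in range(len(prof)-1) for f in np.linspace(0,1,20)])
for pp in (46,40,35,30,25,20,15,10,5):
    c,s=np.cos(np.radians(pp)),np.sin(np.radians(pp)); d=prof-[47.5,0]; X=d[:,0]*c+d[:,1]*s; Z=-d[:,0]*s+d[:,1]*c+52
    k=Z<102; m=-97-X[k].min(); k2=(Z<110); m2=-109-X[k2].min(); print(pp,round(max(m,m2),1),end=' | ')
E
```

```text
down True 19.53 [ 0.4801 -0.3079  0.0768] w 0.0152 F [-0.4  0.7  2.4] gf 60.0 [ 24.  32.   7. 108.  -6.  41. -55.]
[ 0.4798559 -0.3078     0.0762642]
grip 21.32 [ 0.4533 -0.3078  0.1079] w 0.0153 F [-0.2 -0.6 -0.3] gf 58.4 [ 25.  27.   8. 110.  -5.  43. -54.]
up 22.12 [ 0.4527 -0.3074  0.2865] w 0.0154 F [ 0.6  1.  -2.4] gf 58.4 [ 23.  14.   9. 102.  -3.  64. -57.]
(np.int64(100), np.int64(344), [260.0, 259.5])
46 -51.8 | 40 -39.5 | 35 -27.4 | 30 -14.7 | 25 -10.9 | 20 -7.7 | 15 -5.2 | 10 0.4 | 5 10.6 |
```

```bash
cat >>h.py <<'E'
def nosepos():
    s=sense(); R=np.array(s["tool_rot"]); Rs=R@RG.T; n=np.array(s["tcp_pos"])+.006*R[:,2]+Rs@(np.array(NOSE)-G); return RW.T@(n-W)
E
python3 - <<'E'
from h import *
Y=.001
movep(*scoop(NOSE,well(-.044,Y,.14),TH,46))
ok=True
for x,p,z in ((-.044,46,.0535),(-.028,40,.0535),(-.014,34,.0535),(0,28,.0535),(.012,20,.0535),(.022,12,.0535),(.032,5,.0535)):
    r=servo_line(*scoop(NOSE,well(x,Y,z),TH,p),v=.2 if p==46 else .12,threshold=None if p==46 else 14)
    print(p,r,np.round(sense()["wrist_force"],1),nosepos().round(4))
    if r: ok=False;break
if ok:
    r=servo_line(*scoop(NOSE,well(.034,Y,.044),TH,5),v=.03,threshold=3.5); st(f'floor {r}'); n=nosepos(); print(n)
    z=n[2]+.0003
    r=servo_line(*scoop(NOSE,well(.1,Y,z),TH,5),v=.06,threshold=14); st(f'sweep {r}'); print(nosepos())
pic('w8'); import fit; print(fit.rows('w8'))
im=snapshot("top"); cv2.imwrite("pics/t8.png",im[:,:,::-1])
E
```

```text
46 False [ 0.3 -0.2 -2. ] [-0.0438  0.0001  0.0542]
40 False [ 0.2 -0.1 -1.6] [-0.0276  0.0004  0.0556]
34 False [ 0.1 -0.5 -1.6] [-0.0144  0.0007  0.0545]
28 False [ 0.9 -0.3 -2. ] [-0.0006  0.0009  0.0539]
20 False [ 1.2 -0.1 -1.8] [0.0114 0.001  0.0535]
12 False [ 0.5  0.3 -1.1] [0.0216 0.0011 0.0532]
5 False [ 0.5  0.9 -1.4] [0.0319 0.0012 0.0532]
floor True 25.68 [ 0.5049 -0.0632  0.1658] w 0.015 F [1.1 0.1 0.6] gf 58.9 [  5.  21.  -2. 110.   2.  54. -81.]
[0.03390883 0.00118698 0.04835674]
sweep True 26.71 [ 0.5688 -0.0547  0.1657] w 0.0153 F [-3.  -0.6  5.4] gf 59.1 [  4.  27.  -2. 101.   2.  57. -82.]
[0.09824527 0.00091587 0.04817237]
(np.int64(99), np.int64(344), [260.0, 259.5])
```

```bash
python3 - <<'E'
from h import *
Y=.001
for x,p,z in ((0.0,-3,.056),(-.003,-10,.062),(-.006,-16,.085),(-.006,-20,.17)):
    servo_line(*scoop(BACK,well(x,Y,z),TH,p),v=.13)
st('lifted'); im=pic('w9'); import fit; print(fit.rows('w9'))
t=snapshot("top"); a=cv2.resize(t[95:215,215:335,::-1],(288,288),interpolation=cv2.INTER_CUBIC)
cv2.imwrite("pics/v9.png",np.hstack([im[:,:,::-1],cv2.copyMakeBorder(a,0,96,0,0,0)]))
E
```

```text
lifted 28.48 [ 0.5172 -0.0615  0.2502] w 0.0148 F [-0.7 -0.1 -3.5] gf 58.8 [ 12.   5.  -6. 120.  -7.  35. -72.]
(np.int64(100), np.int64(343), [260.0, 259.5])
```

View pics/v9.png

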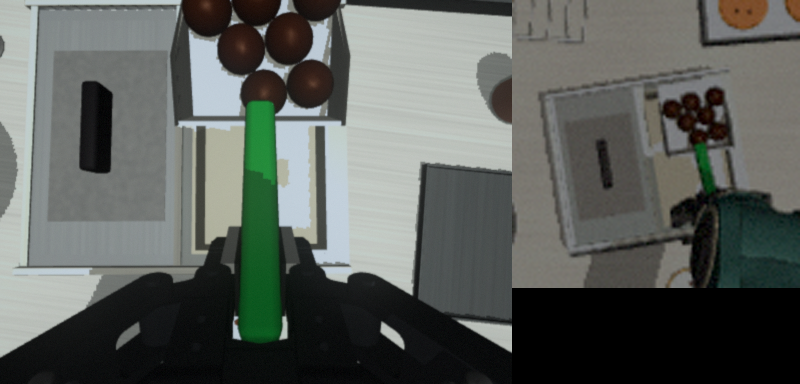

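At least seven balls, probably all eight, ride in the scoop (left panel, around (180–340, 0–105)), and the pan looks empty. Next I check reach and carry them to the bowl.

```bash
python3 - <<'E'
from h import *
def N(hd,r,z): 
    return BOWL+np.array([np.cos(hd)*r,np.sin(hd)*r,z])
best=None
for hd in (0,8,-12,-25):
    a=np.radians(hd); d=np.array([np.cos(a),np.sin(a),0])
    res=[]
    for p,r,z in ((-20,-.045,.20),(-18,-.045,.13),(0,-.045,.103),(50,-.04,.068)):
        j=solve_ik(*scoop(NOSE,N(a,r,z),a,p)); res.append(None if j is None else np.round(j).astype(int).tolist())
    print(hd,res)
    if all(r is not None for r in res) and best is None: best=a
if best is None: raise SystemExit
a=best
# smooth carry, back edge kept at z~.17
servo_line(*scoop(NOSE,N(a,-.045,.20),a,-20),v=.13); st('over')
im=pic('w10'); cv2.imwrite("pics/w10s.png",im[:,:,::-1])
hsv=cv2.cvtColor(im,cv2.COLOR_RGB2HSV); 
E
```

```text
0 [None, [-120, 6, 63, 133, 17, 35, -161], [-20, 10, -30, 120, 6, 52, -144], [-16, 42, -16, 79, -14, 104, -121]]
8 [[-7, -8, -47, 131, 13, 41, -145], [-2, 3, -55, 134, 28, 35, -160], [-19, 8, -27, 122, 4, 51, -131], [-18, 43, -17, 78, -10, 106, -116]]
-12 [None, [-119, 18, 63, 126, 1, 39, -161], [-21, 14, -33, 116, 9, 53, -161], [-14, 40, -16, 82, -21, 98, -127]]
-25 [[-15, 22, -62, 112, 42, 69, 150], [-15, 29, -62, 115, 49, 65, 143], [-70, 16, 20, 112, -7, 53, -161], [-12, 38, -15, 86, -28, 91, -134]]
over 31.82 [0.2908 0.2704 0.2485] w 0.0153 F [-0.6  0.3 -1.8] gf 58.8 [  -7.   -8.  -46.  131.   13.   41. -145.]
```

```bash
python3 - <<'E'
import cv2,numpy as np
from h import *
for n in('w9','w10'):
    im=cv2.imread(f"pics/{n}.png")[:130,170:350].astype(int); b,g,r=im[...,0],im[...,1],im[...,2]
    m=((r<120)&(r-b>12)).astype(np.uint8); print(n,m.sum()); 
    d=cv2.distanceTransform(m,cv2.DIST_L2,5); k=(d==cv2.dilate(d,np.ones((25,25))))&(d>9); print([(int(x)+170,int(y),round(float(d[y,x]),1)) for y,x in zip(*np.where(k))])
F=[]
for i in range(8): wait(.03); F.append(sense()["wrist_force"])
print(np.mean(F,0))
E
```

```text
w9 7242
[(256, 0, 18.2), (315, 0, 9.2), (317, 0, 9.2), (206, 2, 23.2), (290, 35, 21.2), (241, 43, 19.0), (242, 44, 19.0), (312, 80, 19.0), (264, 85, 14.6), (265, 85, 14.6)]
w10 7471
[(257, 0, 17.6), (319, 0, 11.2), (321, 0, 11.2), (206, 3, 23.6), (290, 34, 21.2), (290, 35, 21.2), (241, 44, 20.0), (312, 80, 19.2), (265, 85, 15.0)]
[ 0.03435772  0.05553901 -2.70354643]
```

All seven visible balls are still in the scoop, so I'll pour.

```bash
python3 - <<'E'
from h import *
a=np.radians(8); d=np.array([np.cos(a),np.sin(a),0])
for p,r,z,v in ((-12,-.045,.122,.15),(2,-.045,.100,.1),(14,-.045,.088,.06),(25,-.045,.078,.07),(38,-.042,.072,.1),(50,-.04,.070,.1)):
    servo_line(*scoop(NOSE,BOWL+d*r+[0,0,z],a,p),v=v)
wait(.3); st('dumped')
for p,r,z,v in ((40,-.045,.10,.2),(10,-.06,.19,.25)): servo_line(*scoop(NOSE,BOWL+d*r+[0,0,z],a,p),v=v)
st('back'); im=pic('w11'); t=snapshot("top")
b=cv2.resize(t[110:240,150:340,::-1],(380,260),interpolation=cv2.INTER_CUBIC)
cv2.imwrite("pics/v11.png",np.hstack([cv2.resize(im[:,:,::-1],(400,300)),cv2.copyMakeBorder(b,0,40,0,0,0)]))
import fit; print(fit.rows('w11'))
E
```

```text
dumped 35.72 [0.4535 0.2935 0.2502] w 0.0154 F [ 0.6  1.3 -2. ] gf 59.0 [  -5.   47.  -39.   77.    0.  106. -127.]
back 37.03 [0.3236 0.2749 0.3183] w 0.0154 F [ 0.9  0.4 -2.2] gf 58.9 [   3.    7.  -47.  109.   -1.   74. -126.]
(np.int64(100), np.int64(358), [259.5, 261.0])
```

View pics/v11.png

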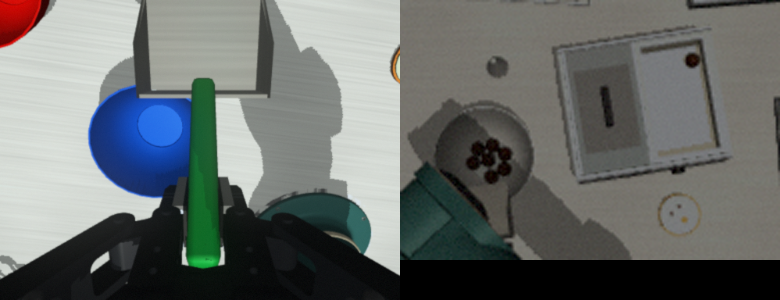

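Seven balls lie in the bowl (right panel, (488,160)) and one remains in the pan at (692,60). The scoop is empty, so it goes back to the tray.

```bash
python3 - <<'E'
from h import *
movej([23,14,9,102,-3,64,-57]); p,R=scoop(ORG,S0,0,0); st('near')
movep(p+[0,0,.08],R); servo_line(p+[0,0,.012],v=.15); r=servo_line(p-[0,0,.006],v=.03,threshold=3.5); st(f'down {r}'); print(p)
command_gripper(.085); wait(.2)
servo_line(p+[0,0,.15],v=.25); st('free'); im=pic('w12')
D=down(TH); b=well(.003,.132,0)
movep(b+[0,0,.2],D); servo_line(b+[0,0,.140],v=.15)
command_gripper(0); st('bar')
r=servo_line(well(.003,-.004,.140),v=.08,threshold=12); st(f'shut {r}'); print(RW.T@(np.array(sense()["tcp_pos"])-W))
command_gripper(.07); q=np.array(sense()["tcp_pos"]); servo_line(q+[0,0,.10],v=.25)
movej([0,17,0,72,0,91,-90]); st('end'); im2=pic('w13')
cv2.imwrite("pics/v13.png",cv2.resize(im2[:,:,::-1],(800,600),interpolation=cv2.INTER_CUBIC))
E
```

```text
near 39.26 [ 0.4558 -0.3009  0.2891] w 0.0154 F [ 0.  -0.6 -2.2] gf 58.9 [ 23.  14.   9. 102.  -3.  64. -57.]
down True 40.81 [ 0.4532 -0.3079  0.1074] w 0.0147 F [ 0.5 -0.8  3.9] gf 59.5 [ 25.  27.   8. 110.  -5.  43. -54.]
[ 0.4533 -0.3078  0.1079]
free 42.43 [ 0.4531 -0.3076  0.2576] w 0.0851 F [-0.1  0.4 -0. ] gf 0.0 [ 23.  16.   9. 104.  -3.  60. -56.]
bar 45.23 [0.5922 0.0808 0.1404] w 0.0127 F [-2.4 -0.1  5.1] gf 58.9 [ -8.  29.  -3. 102.   2.  49. -95.]
shut True 46.73 [ 0.6103 -0.0491  0.1404] w 0.0124 F [0.  1.6 7. ] gf 60.2 [  3.  30.  -2. 100.   1.  50. -82.]
[0.00366909 0.0009518  0.14039428]
end 48.86 [ 0.6164 -0.0308  0.4921] w 0.0699 F [ 0.4 -0.4 -0.2] gf 0.0 [  0.  17.   0.  72.   0.  91. -90.]
```

View pics/v13.png

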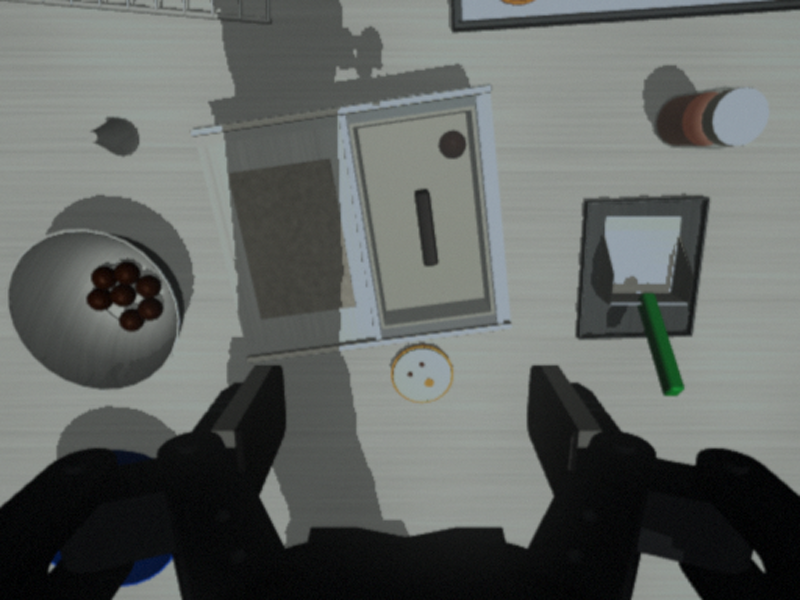

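Seven balls are in the bowl at (125,293) and one in the pan at (452,145). The scoop lies flat in its tray as before, and the cover travelled 132 mm back to shut. The jar, nozzle and biscuit have not moved.

```bash
python3 -c "
from station import *
print(job_done())"
```

```text
the job is handed in; nothing more can be done
None
```

The job is handed in at about 49 s: seven balls are in the bowl and one in the pan, the scoop is flat in its tray and the cover is fully shut, but the first scoop attempt caught the well's rim, with about 58 N at the wrist, and I regripped.

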